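Set a grease pen's dose and present it to a gear

TASK

While the blue grease pen still stands in its holder, turn the orange dose sleeve on its top so that the white line points at the number 4. Then draw the pen up out of the holder, lean it about halfway over (roughly 45 degrees, nozzle downwards) and bring its brass nozzle to the middle of the cream-coloured gear, about two centimetres above the hub and without touching it. Finish holding the pen still there, ready to grease: do not put it down or let go, and do not disturb the gear or the things lying around.

Things in the scene. Friction and masses are not known exactly. Their poses are not given: they have to be found in the camera images.
- pen: Blue grease pen, 171 mm tall, about 0.25 kg, standing loose and upright in the holder. Origin at the nozzle tip, +z from nozzle to sleeve. From the tip up: brass cone z 0 to 45 mm, 18 mm wide at its root; square shank 28 x 28, z 45 to 85, keyed in the holder's hole; blue barrel, diameter 42, z 85 to 145, its lower edge resting on the holder; orange sleeve, diameter 28, z 145 to 171.
- pen_sleeve (a joint): Dose sleeve, turning about the pen's z; grows clockwise seen from above. 0 rad = white line (sleeve top and side) at 1, 1.8 = at 5 (stops); 4 is at 1.35. White digits 1 to 5, 0.45 rad apart, lie on the barrel's black top ring, 3 on the pen's -x side, which faces world -x within 0.5 rad at the start. Friction 0.05 N m: stays where left. Starts between 1 and 2.4.
- sleeve_grip (a point): Point on the pen's axis inside the orange sleeve, 167 mm above the nozzle tip (4 mm below the sleeve's top, 22 mm above the barrel's top); a TCP here grips the sleeve with the fingertips 3 mm above the barrel.
- pen_grip (a point): Point on the pen's axis inside the blue barrel, 128 mm above the nozzle tip, 43 mm below the sleeve's top; a TCP here grips the 42 mm barrel.
- pen_tip (a point): The nozzle tip, lower end of the pen.
- stand: Fixed holder: dark foot 100 x 100 x 10 mm, two aluminium cheeks, grey block 80 x 80 mm with its top 95 mm above the bench and a through hole 30 x 30 mm. Origin under its centre on the bench, z up. The standing pen's tip is 10 mm above the bench; the pen is free once its tip is over 95 mm above the bench.
- stand_top (a point): Centre of the hole's mouth in the holder's top face, 95 mm above the bench.
- gear: Cream plastic gear, diameter 52 mm, 22 mm high, lying flat and loose on the round pallet; origin in the centre of its underside, z up.
- gear_hub (a point): Centre of the hub's top face on the gear, 22 mm above the gear's underside, about 30 mm above the bench.
- pallet: Fixed round aluminium pallet, diameter 96 mm, 8 mm thick, with three screw heads 3 mm high; origin under its centre on the bench.
- marker: Bystander: white and red marker pen lying on the bench, 134 x 17 x 15 mm along its x; origin under its centre.
- bush: Bystander: grey bush standing on the bench, diameter 28 mm, 30 mm high; origin under its centre.
- connector: Bystander: green and black connector lying on the bench, 63 x 31 x 27 mm; origin under its centre.
There are look-alikes about, which are no part of the job. There is more than one size of the pen; the job needs the larger.

How it is judged:
By the outcome, as a careful person would: the job done as asked, in the order asked, and still so for the second after the job is handed in, while the arm keeps its last pose, push and grip.
It also fails if it takes over 67 s, if anything falls off the work surface, if the arm or the gripper's body presses on something with over 40 N, if the wrist force passes 120 N, or if a joint passes its speed limit or range.

ROBOT

A 7-joint arm with a two-finger parallel gripper is mounted at the origin on a cart in front of the work surface, level with it; the furniture and walls round the work are solid. World frame = base frame: x ahead of the robot, y to its left, z up, the work surface at z = 0. Lengths are in m, angles in rad, forces in N, time in s.
With the tool pointing down it reaches from about 0.425 to 0.975 m from the base axis. Payload 16.7 kg.
Tool frame: the origin (TCP) lies between the finger pads, 19 mm behind the fingertips; this is the grasp point; y points along the fingers, x is the direction in which the jaws open and shut, and the axes are right-handed (so a half turn about y gives the same grasp; the last joint's range is limited). The gripper opens to 85 mm and grips with 20 to 120 N. Pads are 22 mm wide; open, the fingers measure 114 mm over their backs; the gripper's body (76 mm by 85 mm) begins 54 mm behind the grasp point. The pads swing forward as they close: fully open they stand 13 mm farther back than shut.
Start: joints at [1.173, 0.426, 0.074, 1.606, -0.034, 1.111, -0.067], TCP at [0.166, -0.654, 0.25] pointing down, gripper open.
Joint ranges: [-2.85, 2.85], [-0.5, 2.14], [-1.23, 1.37], [0.21, 2.46], [-1.02, 4.16], [0.16, 2.05], [-2.73, 2.73]. Speed limits (rad/s): [1.89, 1.89, 2.39, 2.39, 3.01, 3.01, 3.01].

INTERFACE

Orientations are given as [roll, pitch, yaw] about the fixed x, y, z axes, in that order (R = Rz(yaw) Ry(pitch) Rx(roll)).
In Python, from rig import arm, eyes gives the robot as it stands. The module is installed in compiled form; this text tells all that it offers.
- The arm moves only by the tool move_arm, never from a script. Its argument "rows" is one flat list of numbers, 5 for each row, row after row: the shift along the tool's x, y, z in m, then the turn about the tool's y in rad, then the finger opening in m, from 0 to 0.0854. A call has 1 to 20 rows; each row is the pose to reach, as a shift and turn from the pose measured when the call began, along the tool's axes at that moment; what a row does not reach only later rows make up. A row lasts 1/10 s, in which the tool goes at most 50 mm and 8.59 degrees, less where a joint would pass 70% of its speed; a pose out of reach is approached as far as the arm can. A call with a gripper value outside its range is refused whole. The fingers move at their own pace and stop on an object; "force" is the grip in N (left out, the last holds). Time passes only in rows, so rows that repeat a pose let the fingers close. It gives the time, the measured TCP pose, the force and the opening at its end, in the units of the state.
- arm.get_obs(): the state, without advancing time (a new reading comes with each control period).
- eyes.get_image(name): name is "side" or "top"; returns a dict with "img" (384x512x3 uint8, red, green, blue), "K" (3x3 intrinsics, pixels), "xyz" and "rotation" of the camera in the world. Camera axes: x right, y up, looking along -z (the intrinsics and any distortion apply to the point x, -y, -z); pixel columns grow to the right and rows downward; lengths in m; the calibration is good to about 2 mm. A picture is of the moment at which its call begins. There is no depth.
- arm.hand_in(): hands the job in, once; it reports no verdict.
The state is a dict: "time_s": time; "joints": joint angles; "joint_velocities": joint speeds; "joint_efforts": joint torques, N m; "eef_pos": TCP position; "ee_rot": TCP orientation; "contact_force": force on the tool from outside, world axes, zero at the start; "moment": the same for the moment, N m; "grip_width": finger opening in m.
Only numpy, scipy, OpenCV 4.12 (cv2) and the standard library are available. Lean on these libraries where they do the work, as an engineer would, in place of code of your own. Each camera call takes 0.05 s, during which the arm holds its last target. There are 200 camera calls.

## Working session

There is one attempt and no reset: what is moved stays moved. The work goes in short steps, Python scripts to look and compute and a tool call to move; the robot and the scene stay as the last step left them, time stands still between calls to the robot, and variables do not carry over. Pictures are saved under pics/ and viewed, about 8 in all and at most 12, crops included, and the job is handed in when it is done.

Besides the shell and the picture viewer there is one more tool, called after ">>>" as a command line: name --argument value ..., lists and objects as JSON in quotes. move_arm: Moves the arm, as the interface text tells. Its arguments: {"type":"object","properties":{"rows":{"type":"array"},"force":{"type":"number"}},"required":["rows"]}

```bash
mkdir -p pics; cat > h.py <<'E'
import numpy as np, cv2
from rig import arm, eyes
def snap(n,f):
    d=eyes.get_image(n); cv2.imwrite(f'pics/{f}.png',d['img'][:,:,::-1]); np.savez(f'{f}.npz',**{k:np.array(v) for k,v in d.items()}); return d
def ray(d,u,v):
    K=np.array(d['K']);p=np.linalg.inv(K)@[u,v,1]; return np.array(d['rotation'])@np.array([p[0],-p[1],-p[2]])
def at_z(d,u,v,z):
    r=ray(d,u,v);c=np.array(d['xyz']);return c+r*(z-c[2])/r[2]
def proj(d,X):
    q=np.array(d['rotation']).T@(np.array(X)-np.array(d['xyz']));q=np.array(d['K'])@[q[0],-q[1],-q[2]];return q[:2]/q[2]
E
python3 - <<'E'
from h import *
a=snap('top','t0');b=snap('side','s0')
for d in(a,b): print({k:d[k] for k in d if k!='img'})
print(arm.get_obs())
cv2.imwrite('pics/both0.png',cv2.resize(np.hstack([a['img'],b['img']]),None,fx=.78,fy=.78)[:,:,::-1])
E
```

```text
{'K': array([[434.72786657,   0.        , 260.21419131],
       [  0.        , 434.72786657, 193.32368155],
       [  0.        ,   0.        ,   1.        ]]), 'xyz': array([ 0.32467826, -0.07773545,  1.22466007]), 'rotation': array([ 0.20270689, -0.00570634, -1.59747427])}
{'K': array([[427.0250607 ,   0.        , 259.92452618],
       [  0.        , 427.0250607 , 187.93052177],
       [  0.        ,   0.        ,   1.        ]]), 'xyz': array([0.20358929, 0.69638344, 0.70002649]), 'rotation': array([ 0.97484625,  0.00829529, -2.7450459 ])}
{'time_s': 0.1, 'joints': array([ 1.17345378,  0.42664775,  0.07385393,  1.60653476, -0.03407059,
        1.110808  , -0.06707808]), 'joint_velocities': array([-2.39159890e-04, -2.61106057e-04, -7.87910229e-05, -2.55573207e-03,
       -6.25510177e-05,  1.47958514e-03, -1.22060189e-03]), 'joint_efforts': array([ 9.74473078e-03, -9.51537466e+01,  3.77240896e+00, -4.64406252e+01,
        1.96943118e-02,  6.50888527e-03,  8.49845583e-05]), 'eef_pos': array([ 0.16546968, -0.65404919,  0.24939877]), 'ee_rot': array([-1.57090109e+00,  1.13417321e-03, -1.32295106e+00]), 'contact_force': array([ 0.40315747,  0.17792953, -0.78876813]), 'moment': array([ 0.01259124, -0.03580535,  0.05264716]), 'grip_width': 0.08566695971105495}
```

View pics/t0.png

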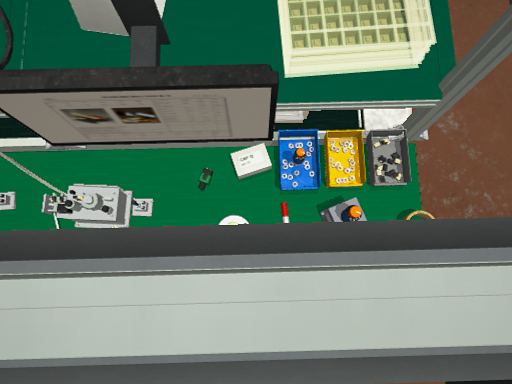

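View pics/s0.png

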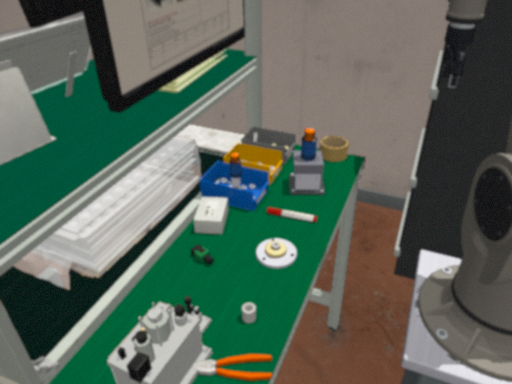

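The top view shows two orange-topped pens: one in the blue bin at (300,153) and one in the grey holder at (353,212). In the side view they are at (235,165) and (309,143). The holder pen fits the description, because it stands in the grey block and looks bigger. In the side view the gear is at (276,248), the marker at (291,214), the bush at (249,313) and the connector at (203,255). I'll measure next and confirm with an enlarged crop.

```bash
cat >> h.py <<'E'
from scipy.spatial.transform import Rotation as Ro
_g=eyes.get_image
def fix(d):
    d=dict(d); d['rotation']=Ro.from_euler('xyz',d['rotation']).as_matrix(); return d
def load(f): return fix(np.load(f+'.npz'))
def tri(a,pa,b,pb):
    r1,r2=ray(a,*pa),ray(b,*pb);r1/=np.linalg.norm(r1);r2/=np.linalg.norm(r2);A,B=np.array(a['xyz']),np.array(b['xyz'])
    s=np.linalg.lstsq(np.c_[r1,-r2],B-A,rcond=None)[0];P,Q=A+s[0]*r1,B+s[1]*r2;return (P+Q)/2,np.linalg.norm(P-Q)
E
python3 - <<'E'
from h import *
a=load('t0');b=load('s0')
print('pen top',tri(a,(353,210),b,(309.5,130)),'small',tri(a,(300,151),b,(235,154)))
for n,p,z in [('gearhub',(277,244),.03),('pallet',(276.5,253),.008),('marker',(291,214),.007),('bush',(249,306),.03),('conn',(203,255),.013)]: print(n,at_z(b,*p,z))
c=lambda i,u,v,w,h:cv2.resize(i[v:v+h,u:u+w],(400,400),interpolation=cv2.INTER_CUBIC)
cv2.imwrite('pics/c1.png',np.hstack([c(a['img'],315,180,70,70),c(b['img'],275,115,85,85)])[:,:,::-1])
E
```

```text
pen top (array([ 0.48914702, -0.31457088,  0.18133374]), np.float64(0.005166981383328355)) small (array([ 0.65741117, -0.19756154,  0.13306289]), np.float64(0.003564865067313218))
gearhub [ 0.46292674 -0.01206677  0.03      ]
pallet [ 0.46127544 -0.00528853  0.008     ]
marker [ 0.47968742 -0.16133022  0.007     ]
bush [0.44903709 0.18078766 0.03      ]
conn [0.61556473 0.07085437 0.013     ]
```

View pics/c1.png

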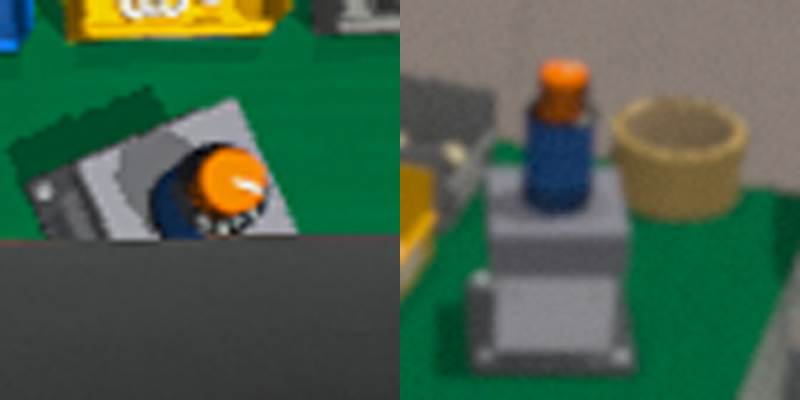

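The crop confirms it: this is the larger pen, standing in the grey holder with its top at about z = 0.181. The white line points right and slightly down in the image, near the digit 1, and the digits run along its lower side. Since the moves only turn the tool about its vertical axis, I'll make the lean by pivoting the pen in the pads against the hole's edge. Before that I need precise poses.

```bash
cat > m.py <<'E'
from h import *
from scipy.optimize import least_squares
def avg(n,k=6):
    L=[eyes.get_image(n) for _ in range(k)]; d=fix(L[0]); d['img']=np.mean([l['img'] for l in L],0).astype(np.uint8); return d
def blob(d,lo,hi,near,maxr=25):
    h=cv2.cvtColor(d['img'],cv2.COLOR_RGB2HSV);m=cv2.inRange(h,np.array(lo),np.array(hi))
    y,x=np.indices(m.shape);m[np.hypot(x-near[0],y-near[1])>maxr]=0
    c=max(cv2.findContours(m,cv2.RETR_EXTERNAL,cv2.CHAIN_APPROX_NONE)[0],key=cv2.contourArea)
    mm=np.zeros_like(m);cv2.drawContours(mm,[c],-1,1,-1);ys,xs=np.nonzero(mm);return np.array([xs.mean(),ys.mean()]),len(xs)
def cyl(d,p,r,z0,z1):
    t=np.linspace(0,6.283,60)
    P=np.array([proj(d,[p[0]+r*np.cos(a),p[1]+r*np.sin(a),z]) for a in t for z in(z0,z1)],np.float32)
    h=cv2.convexHull(P);M=cv2.moments(h);return np.array([M['m10']/M['m00'],M['m01']/M['m00']]),M['m00']
def fit(obs,r,z0,z1,x0): 
    s=least_squares(lambda p:np.concatenate([cyl(d,p,r,z0,z1)[0]-c for d,c in obs]),x0);return s.x,s.fun
E
python3 - <<'E'
from m import *
a=avg('top');b=avg('side');np.savez('ta.npz',**a);np.savez('sa.npz',**b)
O=((3,150,90),(18,255,255))
ca,na=blob(a,*O,(354,211),15);cb,nb=blob(b,*O,(309,133),13)
for obs in ([(a,ca),(b,cb)],[(a,ca)],[(b,cb)]):
    p,f=fit(obs,.014,.155,.181,[.49,-.31]);print('pen',p,f.round(2))
print(ca,na,cyl(a,p,.014,.155,.181)[1],cb,nb,cyl(b,p,.014,.155,.181)[1])
def rect(d,z,c,S=60,n=400):
    px=[]; g=np.linspace(S/2000,-S/2000,n); # row->x from +, col->y from +
    m=np.array([[proj(d,[c[0]+gx,c[1]+gy,z]) for gy in g[::4]] for gx in g[::4]],np.float32)
    m=cv2.resize(m,(n,n)); return cv2.remap(d['img'],m[...,0].copy(),m[...,1].copy(),cv2.INTER_CUBIC)
p,_=fit([(a,ca)],.014,.155,.181,[.49,-.31])
cv2.imwrite('pics/r.png',np.hstack([rect(a,.181,p),rect(a,.155,p),rect(a,.095,p,120)])[:,:,::-1][:, :, :]) 
im=cv2.imread('pics/r.png');cv2.imwrite('pics/r.png',cv2.resize(im,(799,266)))
print(cv2.cvtColor(b['img'],cv2.COLOR_RGB2HSV)[244,262:296].tolist())
E
```

```text
pen [ 0.48940008 -0.32022214] [-0.01  0.34 -0.48 -0.54]
pen [ 0.49025657 -0.32030289] [-0. -0.]
pen [ 0.48723083 -0.31761853] [ 0. -0.]
[354.48571429 211.35238095] 105 132.67787357443012 [309.3  133.92] 100 126.82769641745836
[[126, 5, 232], [126, 5, 234], [140, 3, 231], [11, 9, 228], [22, 36, 228], [23, 62, 233], [24, 74, 239], [25, 77, 239], [24, 75, 234], [22, 57, 222], [20, 31, 213], [19, 17, 207], [18, 16, 193], [19, 16, 174], [19, 16, 172], [20, 17, 185], [19, 20, 205], [21, 32, 220], [24, 51, 231], [25, 68, 239], [25, 70, 242], [25, 61, 241], [24, 46, 237], [21, 19, 234], [10, 3, 233], [132, 5, 235], [125, 6, 236], [120, 4, 233], [114, 6, 228], [102, 12, 216], [84, 22, 187], [77, 51, 151], [75, 111, 119], [76, 204, 105]]
```

View pics/r.png

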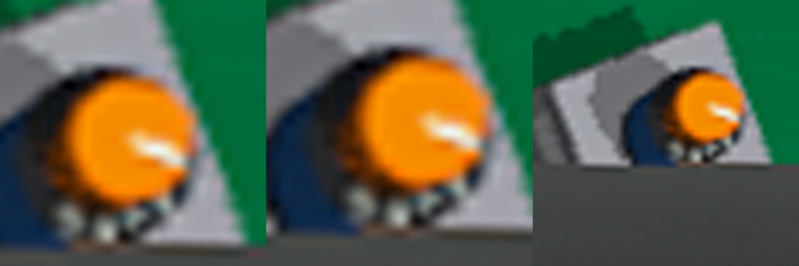

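The rectified views show the digits on the lower side at bearings, from -x, of about -29°, 0°, 21° and 46°. These are 5, 4, 3 and 2, so the pen and holder yaw is about 0.38. The white line is at +66°, so the sleeve is at about 0.13 rad and needs to turn about +1.22.

```bash
cat >> h.py <<'E'
def delta(t):
    o=arm.get_obs();R=Ro.from_euler('xyz',o['ee_rot']).as_matrix();return R.T@(np.array(t)-o['eef_pos']),o['ee_rot'],o['joints'].round(2)
E
python3 -c "
from h import *
print(delta([.4885,-.3195,.25]))"
```

```text
(array([-2.45447532e-01,  2.93762044e-05,  3.95228051e-01]), array([-1.57077159e+00,  2.51662750e-05, -1.32309151e+00]), array([ 1.17,  0.43,  0.07,  1.61, -0.03,  1.11, -0.07]))
```

>>> move_arm --rows '[-0.02,0,0.033,0,0.085,-0.045,0,0.072,0,0.085,-0.07,0,0.112,0,0.085,-0.095,0,0.152,0,0.085,-0.12,0,0.192,0,0.085,-0.145,0,0.232,0,0.085,-0.17,0,0.272,0,0.085,-0.195,0,0.312,0,0.085,-0.22,0,0.352,0,0.085,-0.235,0,0.38,0,0.085,-0.2455,0,0.395,0,0.085,-0.2455,0,0.395,0,0.085,-0.2455,0,0.395,0,0.085]' --force 60

```text
time_s: 2.0
eef_pos: [0.4882, -0.3195, 0.25]
ee_rot: [-1.571, -0.0, -1.323]
contact_force: [-0.2, -0.9, -0.3]
grip_width: 0.085
```

```bash
python3 -c "
from h import *
print(delta([.4885,-.3195,.177]))"
```

```text
(array([2.89366274e-05, 7.30025060e-02, 3.25667383e-04]), array([-1.57098373e+00, -7.05915050e-05, -1.32252642e+00]), array([ 0.58,  0.28, -0.13,  1.81,  0.04,  1.05, -0.89]))
```

>>> move_arm --rows '[0,0.02,0,0,0.085,0,0.045,0,0,0.085,0,0.065,0,0,0.085,0,0.073,0,0,0.085,0,0.073,0,0,0.085,0,0.073,0,0,0.06,0,0.073,0,0,0.045,0,0.073,0,0,0.035,0,0.073,0,0,0.02,0,0.073,0,0,0.02,0,0.073,0,0,0.02,0,0.073,0,0,0.02]' --force 40

```text
time_s: 3.2
eef_pos: [0.4885, -0.3194, 0.1776]
ee_rot: [-1.57, -0.0, -1.322]
contact_force: [-1.5, 3.8, 6.0]
grip_width: 0.0261
```

>>> move_arm --rows '[0,0,0,0.1,0.02,0,0,0,0.2,0.02,0,0,0,0.3,0.02,0,0,0,0.4,0.02,0,0,0,0.5,0.02,0,0,0,0.6,0.02,0,0,0,0.7,0.02,0,0,0,0.8,0.02,0,0,0,0.9,0.02,0,0,0,1.0,0.02,0,0,0,1.1,0.02,0,0,0,1.18,0.02,0,0,0,1.25,0.02,0,0,0,1.25,0.02,0,0,0,1.25,0.02]'

```text
time_s: 4.7
eef_pos: [0.488, -0.3196, 0.1776]
ee_rot: [-1.571, -0.0, -2.57]
contact_force: [-5.8, -1.9, 0.3]
grip_width: 0.0258
```

```bash
python3 -c "
from h import *
o=arm.get_obs();print(o)"
```

```text
{'time_s': 4.7, 'joints': array([ 0.3725175 ,  0.35471529,  0.11957561,  1.89041817, -0.05229114,
        0.8995526 , -2.05296601]), 'joint_velocities': array([ 0.00554213, -0.00052163, -0.0041961 , -0.00223957, -0.00026733,
       -0.00091641,  0.0035511 ]), 'joint_efforts': array([ -2.73423761, -81.14793062,   1.60946187, -42.53349066,
        -1.3796892 ,  -1.19682122,  -0.42117409]), 'eef_pos': array([ 0.48799721, -0.31956284,  0.17760019]), 'ee_rot': array([-1.57063416e+00, -4.88545622e-04, -2.57022468e+00]), 'contact_force': array([-5.84348603, -1.91450644,  0.32181998]), 'moment': array([-0.62045189,  1.35550847,  0.06424534]), 'grip_width': 0.02579956730195045}
```

>>> move_arm --rows '[0,0,0,0,0.05,0,0,0,0,0.085,0,0,0,0,0.085,0,0,0,0,0.085,0,-0.03,0,0,0.085,0,-0.075,0,0,0.085,0.03,-0.08,0.015,0,0.085,0.07,-0.08,0.035,0,0.085,0.11,-0.08,0.055,0,0.085,0.15,-0.08,0.075,0,0.085,0.19,-0.08,0.095,0,0.085,0.22,-0.08,0.11,0,0.085,0.24,-0.08,0.12,0,0.085,0.24,-0.08,0.12,0,0.085]'

```text
time_s: 6.1
eef_pos: [0.3483, -0.553, 0.2576]
ee_rot: [-1.57, -0.002, -2.574]
contact_force: [-0.5, 0.2, -1.0]
grip_width: 0.0853
```

```bash
cat >> m.py <<'E'
def rect(d,z,c,S=60,n=400):
    g=np.linspace(S/2000,-S/2000,n)
    m=np.array([[proj(d,[c[0]+gx,c[1]+gy,z]) for gy in g[::4]] for gx in g[::4]],np.float32)
    m=cv2.resize(m,(n,n)); return cv2.remap(d['img'],m[...,0].copy(),m[...,1].copy(),cv2.INTER_CUBIC)
E
python3 - <<'E'
from m import *
a=avg('top',10);b=avg('side');np.savez('tb.npz',**a);np.savez('sb.npz',**b)
O=((3,150,90),(18,255,255))
for f in('ta','tb'):
    d=np.load(f+'.npz'); im=rect(d,.181,[.4885,-.3198]);
    h=cv2.cvtColor(im,cv2.COLOR_RGB2HSV);y,x=np.indices(h.shape[:2]);X=x-199.5;Y=y-199.5;r=np.hypot(X,Y)
    w=np.where((r<100),np.clip(im[...,2].astype(float)-80,0,None),0)
    m=np.array([(w*X).sum(),(w*Y).sum()])/w.sum();C=np.cov(np.vstack([X.ravel(),Y.ravel()]),aweights=w.ravel()+1e-9)
    e=np.linalg.eigh(C)[1][:,1];print(f,'centroid',m,'bearing from -x ccw',np.arctan2(m[0],m[1]),'axis',np.arctan(e[0]/e[1]), r[w>60].max() if (w>60).any() else 0)
cv2.imwrite('pics/r2.png',np.hstack([rect(a,.181,[.4885,-.3198]),rect(a,.155,[.4885,-.3198])])[:,:,::-1])
E
```

```text
ta centroid [49.89935602  8.44958694] bearing from -x ccw 1.403054909674918 axis 0.027425031824855554 99.99249971872891
tb centroid [ 3.63990368 34.79047715] bearing from -x ccw 0.10424431108238173 axis -0.338094705534542 99.99249971872891
```

View pics/r2.png

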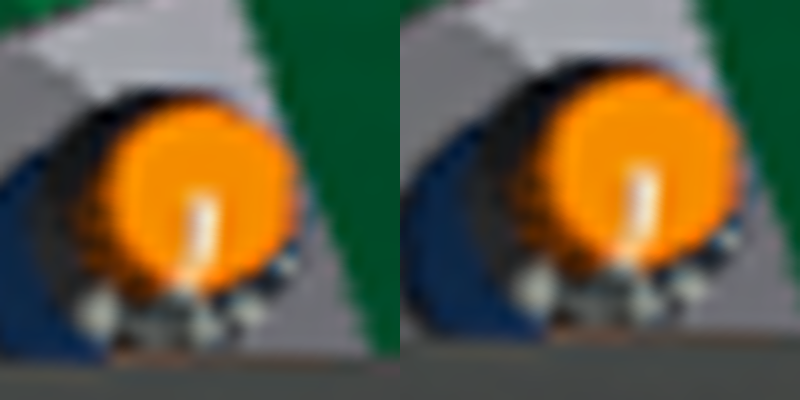

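The white line now points almost straight at -x. The digits 1, 2 and 3 are at 75°, 47° and 25° and 5 is at about -33°, so 4 should be at about -3°, which is where the line points. I'll put numbers on both.

```bash
python3 - <<'E'
from m import *
for f in('ta','tb'):
    d=np.load(f+'.npz')
    im=rect(d,.181,[.4885,-.3198]).astype(float);y,x=np.indices(im.shape[:2])
    # orange/white top face: R high
    hsv=cv2.cvtColor(im.astype(np.uint8),cv2.COLOR_RGB2HSV)
    om=((hsv[...,0]>8)&(hsv[...,0]<22)&(hsv[...,1]>150)&(hsv[...,2]>215)).astype(np.uint8)
    (cx,cy),r=cv2.minEnclosingCircle(max(cv2.findContours(om,0,1)[0],key=cv2.contourArea))
    X=x-cx;Y=y-cy;R=np.hypot(X,Y);w=np.where((R<80)&(hsv[...,2]>170),np.clip(im[...,2]-90,0,None),0)
    s=w.sum();mx,my=(w*X).sum()/s,(w*Y).sum()/s;C=np.cov(X.ravel(),Y.ravel(),aweights=w.ravel()+1e-12);e=np.linalg.eigh(C)[1][:,1];e*=np.sign(e@[mx,my])
    print(f,'circ',cx,cy,r,'cent bearing',np.arctan2(mx,my),'axis',np.arctan2(e[0],e[1]))
    # polar profile of the ring z=.155
    im=rect(d,.155,[.4885+(199.5-cy)*.00015,-.3198+(199.5-cx)*.00015]).astype(float)
    L=[]
    for t in np.radians(np.arange(-45,95,3)):
        v=[cv2.remap(im.astype(np.float32).min(2),np.float32([[199.5+q*np.sin(t)]]),np.float32([[199.5+q*np.cos(t)]]),1)[0,0] for q in range(105,133,3)]
        L.append(int(np.mean(v)))
    print(list(zip(range(-45,95,3),L)))
    # block edges on z=.095
    im=rect(d,.095,[.4885,-.3198],120); g=cv2.cvtColor(im,cv2.COLOR_RGB2HSV);m=((g[...,1]<60)&(g[...,2]>110)).astype(np.uint8)
    e=cv2.Canny(m*255,50,150);
    for l in cv2.HoughLines(e,1,np.pi/720,45)[:6,0]: print('  rho,theta deg',l[0],np.degrees(l[1]).round(1),end=';')
    print()
E
```

```text
ta circ 204.8177490234375 198.4773712158203 91.0841064453125 cent bearing 1.1537816794888438 axis 1.1750777467822797
[(-45, 53), (-42, 67), (-39, 81), (-36, 92), (-33, 100), (-30, 106), (-27, 107), (-24, 98), (-21, 77), (-18, 54), (-15, 49), (-12, 66), (-9, 92), (-6, 117), (-3, 138), (0, 145), (3, 125), (6, 85), (9, 48), (12, 37), (15, 54), (18, 76), (21, 84), (24, 79), (27, 74), (30, 75), (33, 76), (36, 68), (39, 63), (42, 76), (45, 105), (48, 134), (51, 139), (54, 118), (57, 86), (60, 57), (63, 42), (66, 37), (69, 39), (72, 40), (75, 40), (78, 49), (81, 87), (84, 127), (87, 150), (90, 140), (93, 110)]
  rho,theta deg 243.0 89.2;  rho,theta deg 238.0 90.2;  rho,theta deg 124.0 68.7;  rho,theta deg 123.0 69.5;  rho,theta deg 235.0 90.7;  rho,theta deg -250.0 159.2;
tb circ 202.32177734375 195.7666473388672 89.19103240966797 cent bearing 0.0028469404822627 axis -0.13390055583410748
[(-45, 75), (-42, 98), (-39, 117), (-36, 129), (-33, 134), (-30, 127), (-27, 106), (-24, 77), (-21, 55), (-18, 50), (-15, 58), (-12, 66), (-9, 74), (-6, 80), (-3, 80), (0, 74), (3, 68), (6, 62), (9, 60), (12, 70), (15, 91), (18, 111), (21, 123), (24, 122), (27, 108), (30, 85), (33, 72), (36, 79), (39, 100), (42, 117), (45, 120), (48, 110), (51, 89), (54, 61), (57, 39), (60, 29), (63, 32), (66, 46), (69, 65), (72, 71), (75, 51), (78, 31), (81, 24), (84, 21), (87, 16), (90, 15), (93, 15)]
  rho,theta deg 123.0 69.0;  rho,theta deg -257.0 161.2;  rho,theta deg 124.0 68.7;  rho,theta deg 124.0 68.2;  rho,theta deg -256.0 161.0;  rho,theta deg -258.0 161.7;
```

Measured: the digits give a pen yaw of 0.353 and the block edges give 0.355. Digit 4 is at bearing -0.10 and the line is between 0.00 and -0.13, so the sleeve is at about 1.31 against a target of 1.35. That counts as pointing at 4. Next I'll line the jaws up with the holder's hole and go above the barrel.

>>> move_arm --rows '[-0.025,0,-0.0125,-0.13,0.085,-0.05,0,-0.025,-0.26,0.085,-0.08,0,-0.04,-0.39,0.085,-0.11,0,-0.055,-0.52,0.085,-0.14,0,-0.07,-0.65,0.085,-0.17,0,-0.085,-0.78,0.085,-0.2,0,-0.1,-0.91,0.085,-0.22,0,-0.11,-1.04,0.085,-0.235,0,-0.117,-1.17,0.085,-0.2434,0,-0.1213,-1.28,0.085,-0.2434,0,-0.1213,-1.358,0.085,-0.2434,0,-0.1213,-1.358,0.085,-0.2434,0,-0.1213,-1.358,0.085]'

```text
time_s: 8.2
eef_pos: [0.49, -0.3169, 0.2576]
ee_rot: [-1.571, -0.0, -1.215]
contact_force: [0.1, 0.3, 0.2]
grip_width: 0.0851
```

```bash
python3 -c "
from h import *
print(delta([.4882,-.3198,.139]))
a=load('t0');b=load('s0');print(tri(a,(275,138),b,(243,36)))"
```

```text
(array([ 0.00206974,  0.11860905, -0.00261955]), array([-1.57130867e+00, -3.12621725e-04, -1.21525147e+00]), array([ 0.55,  0.27, -0.1 ,  1.8 ,  0.03,  1.07, -0.78]))
(array([ 0.58287721, -0.11583477,  0.467568  ]), np.float64(0.0007033757364313037))
```

>>> move_arm --rows '[0.002,0.01,-0.0026,0,0.085,0.002,0.03,-0.0026,0,0.085,0.002,0.06,-0.0026,0,0.085,0.002,0.09,-0.0026,0,0.085,0.002,0.11,-0.0026,0,0.085,0.002,0.1186,-0.0026,0,0.085,0.002,0.1186,-0.0026,0,0.085,0.002,0.1186,-0.0026,0,0.065,0.002,0.1186,-0.0026,0,0.05,0.002,0.1186,-0.0026,0,0.035,0.002,0.1186,-0.0026,0,0.035,0.002,0.1186,-0.0026,0,0.035,0.002,0.1186,-0.0026,0,0.035]' --force 40

```text
time_s: 9.5
eef_pos: [0.4886, -0.3196, 0.1401]
ee_rot: [-1.57, -0.001, -1.215]
contact_force: [-2.0, 3.1, 8.1]
grip_width: 0.0409
```

>>> move_arm --rows '[0,-0.008,0,0,0.035,0,-0.018,0,0,0.035,0,-0.03,0,0,0.035,0,-0.042,0,0,0.035,0,-0.052,0,0,0.035,0,-0.056,0,0,0.035,0,-0.056,0,0,0.035]'

```text
time_s: 10.2
eef_pos: [0.4888, -0.3197, 0.1968]
ee_rot: [-1.57, -0.002, -1.215]
contact_force: [0.4, -0.0, -2.0]
grip_width: 0.041
```

```bash
python3 - <<'E'
from m import *
o=arm.get_obs();print(o['eef_pos'],o['contact_force'],o['moment'])
b=avg('side',4);np.savez('sc.npz',**b)
tcp=o['eef_pos']
for k in(.128,0,): print(k,proj(b,tcp-[0,0,k]),proj(b,tcp+[0,0,.043]))
cv2.imwrite('pics/c3.png',cv2.resize(b['img'][60:210,240:390],(600,600),interpolation=cv2.INTER_CUBIC)[:,:,::-1])
E
```

```text
[ 0.48877758 -0.3197269   0.19682761] [ 3.73932717e-01 -5.47875252e-05 -2.02430985e+00] [ 0.00362325 -0.03051056 -0.00740102]
0.128 [307.0279429  164.69123816] [310.50949395 108.96940484]
0 [309.57926029 123.85768998] [310.50949395 108.96940484]
```

View pics/c3.png

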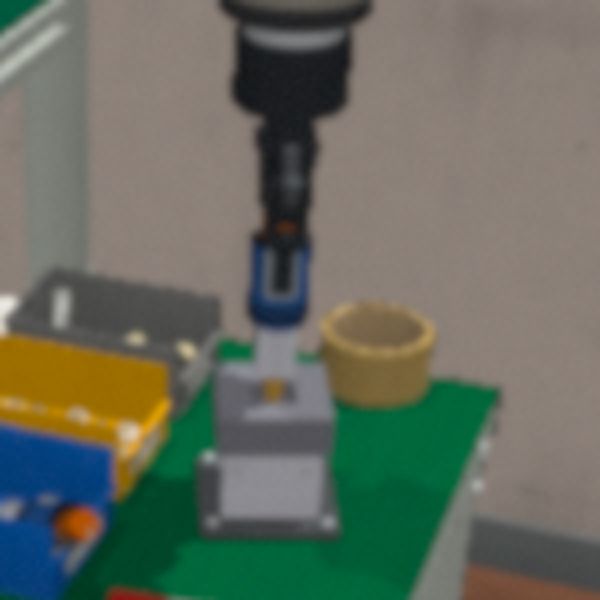

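The pen is gripped and partly drawn up, hanging vertically with its brass cone in the hole's mouth at crop (273,390). Now I'll pivot it by moving the TCP along an arc around the near mouth edge, towards tool -z.

>>> move_arm --rows '[0,0,-0.0093,0,0.035,0,0,-0.018,0,0.035,0,0.0004,-0.027,0,0.035,0,0.0018,-0.036,0,0.035,0,0.004,-0.0445,0,0.035,0,0.007,-0.053,0,0.035,0,0.0106,-0.061,0,0.035,0,0.0149,-0.0688,0,0.035,0,0.02,-0.0762,0,0.035,0,0.0244,-0.0818,0,0.035,0,0.028,-0.0857,0,0.035,0,0.028,-0.0857,0,0.035]'

```text
time_s: 11.6
eef_pos: [0.4071, -0.3496, 0.167]
ee_rot: [-1.572, 0.0, -1.216]
contact_force: [1.2, -1.0, 1.3]
grip_width: 0.0409
```

```bash
python3 - <<'E'
from m import *
o=arm.get_obs();print(o['eef_pos'],o['contact_force'],o['moment'])
b=avg('side',4);np.savez('sd.npz',**b)
cv2.imwrite('pics/c4.png',cv2.resize(b['img'][60:210,240:390],(600,600),interpolation=cv2.INTER_CUBIC)[:,:,::-1])
E
```

```text
[ 0.40714157 -0.34957543  0.16695167] [ 1.19795965 -0.99531308  1.29687274] [ 0.02694955 -0.43916006 -0.04470563]
```

View pics/c4.png

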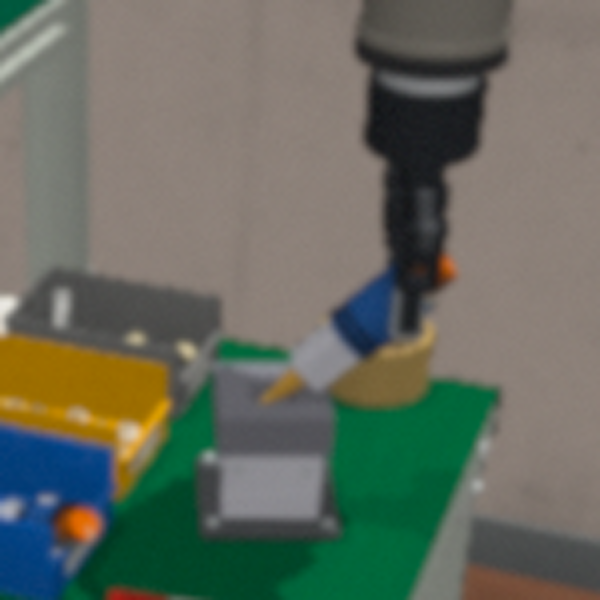

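The pen has pivoted and now leans roughly 45° to 50°, with its tip still in the hole mouth at crop (265,400). I'll withdraw it along its own axis, lift it and measure the lean.

>>> move_arm --rows '[0,-0.008,-0.008,0,0.035,0,-0.02,-0.02,0,0.035,0,-0.035,-0.033,0,0.035,0,-0.06,-0.035,0,0.035,0,-0.09,-0.035,0,0.035,0,-0.1,-0.035,0,0.035,0,-0.1,-0.035,0,0.035]' --force 60

```text
time_s: 12.5
eef_pos: [0.3751, -0.3622, 0.2696]
ee_rot: [-1.57, -0.003, -1.216]
contact_force: [1.0, -0.8, -3.4]
grip_width: 0.0408
```

```bash
cat >> m.py <<'E'
def penfit(d,o,brass=((12,80,80),(32,255,255)),near=None,rad=22):
    R=Ro.from_euler('xyz',o['ee_rot']).as_matrix();P=o['eef_pos'];n=R[:,0]
    def onplane(uv):
        r=ray(d,*uv);c=np.array(d['xyz']);return c+r*((P-c)@n)/(r@n)
    h=cv2.cvtColor(d['img'],cv2.COLOR_RGB2HSV);m=cv2.inRange(h,np.array(brass[0]),np.array(brass[1]))
    y,x=np.indices(m.shape);m[np.hypot(x-near[0],y-near[1])>rad]=0
    ys,xs=np.nonzero(m);return onplane,xs,ys,m
E
python3 - <<'E'
from m import *
o=arm.get_obs();print(o['eef_pos'],o['ee_rot'],o['contact_force'],o['joints'].round(2))
b=avg('side',6);np.savez('se.npz',**b);R=Ro.from_euler('xyz',o['ee_rot']).as_matrix()
for th in(40,45,50,55):
    t=np.radians(th);u=-R[:,2]*np.sin(t)-R[:,1]*np.cos(t); print(th,[proj(b,o['eef_pos']+u*k).round(1).tolist() for k in(-.13,-.085,-.045,.041)])
cv2.imwrite('pics/c5.png',cv2.resize(b['img'][50:150,270:370],(800,800),interpolation=cv2.INTER_CUBIC)[:600,:,::-1])
E
```

```text
[ 0.375073   -0.36217493  0.26957046] [-1.56956399 -0.00325334 -1.21556213] [ 0.95528847 -0.80637933 -3.41695945] [ 0.7   0.16 -0.06  1.92  0.01  1.06 -0.58]
40 [[322.9, 132.9], [334.7, 121.4], [345.6, 110.9], [370.3, 87.1]]
45 [[320.0, 130.3], [332.9, 119.7], [344.6, 109.9], [371.2, 88.0]]
50 [[317.4, 127.5], [331.1, 117.8], [343.7, 108.9], [372.0, 89.0]]
55 [[315.0, 124.4], [329.6, 115.7], [342.9, 107.8], [372.7, 90.1]]
```

View pics/c5.png

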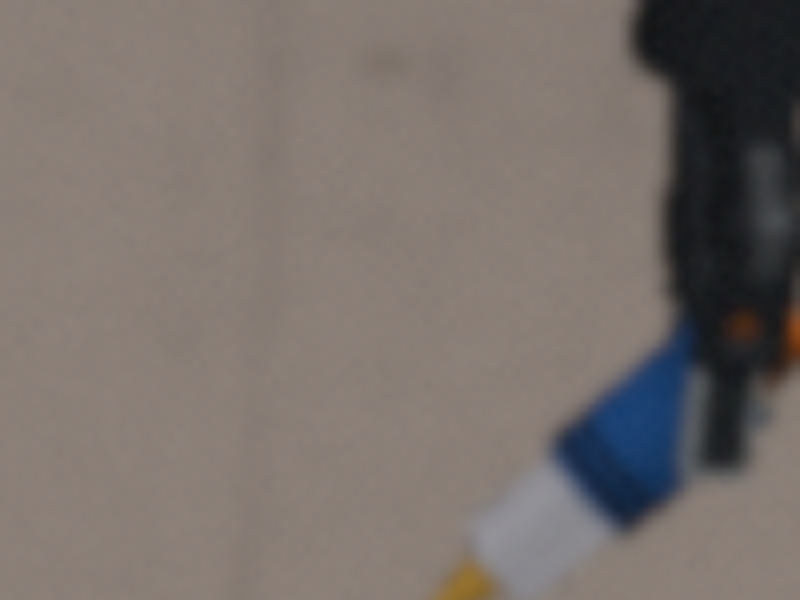

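The shank end at crop (497,562) and the barrel edge at crop (590,487) match the 45° model to about 1 px. Now the gear.

```bash
python3 - <<'E'
from m import *
b=load('sb');a=load('tb')
im=b['img'];h=cv2.cvtColor(im,cv2.COLOR_RGB2HSV)
y,x=np.indices(h.shape[:2]);near=np.hypot(x-277,y-250)<30
m=((h[...,1]>25)&(h[...,0]>14)&(h[...,0]<32)&(h[...,2]>120)&near).astype(np.uint8)
c=max(cv2.findContours(m,0,1)[0],key=cv2.contourArea);M=cv2.moments(c);cc=np.array([M['m10'],M['m01']])/M['m00']
p,f=fit([(b,cc)],.026,.008,.030,[.46,-.01]);print('gear',cc,M['m00'],p,'model area',cyl(b,p,.026,.008,.03)[1],cv2.boundingRect(c))
w=((h[...,1]<50)&(h[...,2]>150)|(m>0))&near
c=max(cv2.findContours(w.astype(np.uint8),0,1)[0],key=cv2.contourArea);M=cv2.moments(c);cc=np.array([M['m10'],M['m01']])/M['m00']
p2,f=fit([(b,cc)],.048,0,.008,[.46,-.01]);print('pallet',cc,M['m00'],p2,cyl(b,p2,.048,0,.008)[1])
# check image: model outlines
def crop(d,u,v,s): return cv2.resize(d['img'][v:v+s,u:u+s],(400,400),interpolation=cv2.INTER_CUBIC).copy()
A=crop(b,242,220,64);B=crop(a,200,190,64);k=400/64
for I,d,u,v in((A,b,242,220),(B,a,200,190)):
    for q,r,z,col in((p,.026,.030,(255,0,0)),(p2,.048,.008,(0,0,255))):
        P=np.array([(proj(d,[q[0]+r*np.cos(t),q[1]+r*np.sin(t),z])-[u-.5,v-.5])*k for t in np.linspace(0,6.3,60)]);cv2.polylines(I,[P.astype(np.int32)],True,col,1)
cv2.imwrite('pics/g.png',np.hstack([A,B])[:,:,::-1])
E
```

```text
Traceback (most recent call last):
  File "m.py", line 15, in fit
    s=least_squares(lambda p:np.concatenate([cyl(d,p,r,z0,z1)[0]-c for d,c in obs]),x0);return s.x,s.fun
  File "m.py", line 15, in <lambda>
    s=least_squares(lambda p:np.concatenate([cyl(d,p,r,z0,z1)[0]-c for d,c in obs]),x0);return s.x,s.fun
                                             ~~~^^^^^^^^^^^^^
  File "m.py", line 13, in cyl
    h=cv2.convexHull(P);M=cv2.moments(h);return np.array([M['m10']/M['m00'],M['m01']/M['m00']]),M['m00']
cv2.error: OpenCV(4.12.0) /io/opencv/modules/imgproc/src/convhull.cpp:143: error: (-215:Assertion failed) total >= 0 && (depth == CV_32F || depth == CV_32S) in function 'convexHull'
```

```bash
cat > g.py <<'E'
from m import *
b=dict(np.load('sb.npz'));a=dict(np.load('tb.npz'))
im=b['img'];h=cv2.cvtColor(im,cv2.COLOR_RGB2HSV)
y,x=np.indices(h.shape[:2]);near=np.hypot(x-277,y-250)<30
m=((h[...,1]>25)&(h[...,0]>14)&(h[...,0]<32)&(h[...,2]>120)&near).astype(np.uint8)
c=max(cv2.findContours(m,0,1)[0],key=cv2.contourArea);M=cv2.moments(c);cc=np.array([M['m10'],M['m01']])/M['m00']
p,f=fit([(b,cc)],.026,.008,.030,[.46,-.01]);print('gear',cc,M['m00'],p,'model area',cyl(b,p,.026,.008,.03)[1],cv2.boundingRect(c))
w=((h[...,1]<50)&(h[...,2]>150)|(m>0))&near
c=max(cv2.findContours(w.astype(np.uint8),0,1)[0],key=cv2.contourArea);M=cv2.moments(c);cc=np.array([M['m10'],M['m01']])/M['m00']
p2,f=fit([(b,cc)],.048,0,.008,[.46,-.01]);print('pallet',cc,M['m00'],p2,cyl(b,p2,.048,0,.008)[1])
def crop(d,u,v,s): return cv2.resize(d['img'][v:v+s,u:u+s],(400,400),interpolation=cv2.INTER_CUBIC).copy()
A=crop(b,242,220,64);B=crop(a,200,190,64);k=400/64
for I,d,u,v in((A,b,242,220),(B,a,200,190)):
    for q,r,z,col in((p,.026,.030,(255,0,0)),(p2,.048,.008,(0,0,255))):
        P=np.array([(proj(d,[q[0]+r*np.cos(t),q[1]+r*np.sin(t),z])-[u-.5,v-.5])*k for t in np.linspace(0,6.3,60)]);cv2.polylines(I,[P.astype(np.int32)],True,col,1)
cv2.imwrite('pics/g.png',np.hstack([A,B])[:,:,::-1])
E
python3 g.py
```

```text
gear [275.23236515 249.47786999] 241.0 [ 0.46439242 -0.00465729] model area 418.52697523939423 (265, 240, 22, 18)
pallet [275.38837028 251.79541035] 857.0 [ 0.46743008 -0.01395651] 974.2941348089371
```

View pics/g.png

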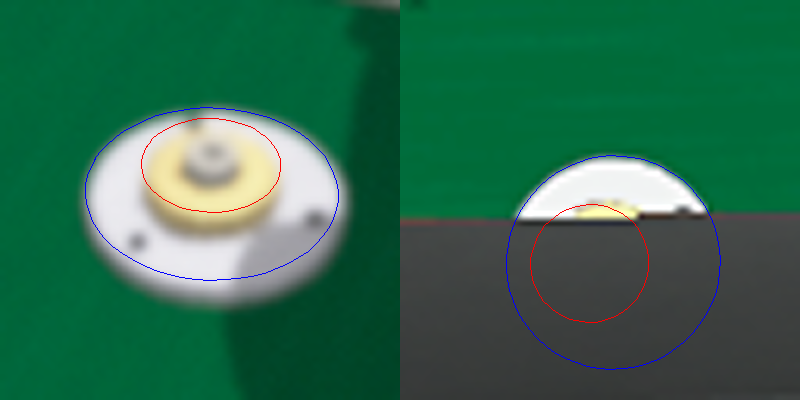

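```bash
python3 - <<'E'
from m import *
b=dict(np.load('sb.npz'));a=dict(np.load('tb.npz'))
print('hub',at_z(b,275.4,243.8,.030))
c=at_z(b,275.4,243.8,.030)
# hub: grey patch inside cream
h=cv2.cvtColor(b['img'],cv2.COLOR_RGB2HSV)[238:262,262:290]
print(h[...,1]);print(h[...,2])
# cream blob edge in top view
h=cv2.cvtColor(a['img'],cv2.COLOR_RGB2HSV)[220:228,225:240];print(h[...,1])
for z in(.022,.026,.03): print(z,proj(a,[c[0]+.026,c[1],z]))
o=arm.get_obs();print(o['eef_pos'],o['ee_rot'])
E
```

```text
hub [ 0.46664431 -0.01130588  0.03      ]
[[255 255 238 184 144 110  79  63  59  66  69  47  25  15  12  13  20  31
   39  50  58  77 111 150 183 236 255 255]
 [241 172 120  78  58  41  27  17  19  22  22  19  12   8   3   1   2   8
   12  14  17  26  41  59  77 111 161 223]
 [121  76  47  26  18  13   7   1   8  24  37  42  37  22  13  13  13  11
    8   2   2   6  13  17  26  42  66 110]
 [ 47  25  15   9   4   2   7  16  29  45  54  49  40  29  22  24  28  29
   25  15   9   2   2   6   7  15  25  44]
 [ 14   8   6   3   2   9  26  43  53  54  46  34  31  27  24  26  30  39
   41  39  29  17   5   2   4   6   8  15]
 [  6   4   4   2  12  33  53  66  67  55  35  26  21  20  18  20  26  37
   50  58  55  41  20   8   2   4   4   7]
 [  5   5   3   8  33  61  71  75  73  56  31  19  16  16  16  15  20  31
   51  65  67  60  44  18   3   4   4   5]
 [  4   4   2  18  53  73  78  79  79  60  28  17  15  15  16  16  17  32
   54  67  70  69  59  36  12   1   5   5]
 [  6   5   4  31  67  78  79  84  86  63  28  18  16  15  14  14  19  33
   65  75  71  72  69  55  24   4   4   4]
 [  4
[... 4433 characters left out ...]
165 164]
 [198 213 224 232 236 237 237 238 238 238 238 238 238 238 238 238 234 224
  200 178 170 167 166 165 165 166 167 163]]
[[ 2  2  2  3  2  2  2  2  3  2  3  3  2  2  2]
 [ 2  2  2  3  3  3  4  4  2  4  2  2  3  2  3]
 [ 2  2  3  4  2 34 31 39 72 50 46 19  2  2  3]
 [ 2  2  1 31 51 77 73 68 73 70 68 70 71 44  5]
 [ 3  3  4 64 76 79 82 82 80 77 74 72 79 82 86]
 [13  9 13 24 28 35 35 35 35 28 28 24 23 15 15]
 [11 11 11 11 11 11 11 15 11 11 11 11 11 11 11]
 [11  7 11  7 11 11 14 11 11  7 10 11 10 10 11]]
0.022 [232.30556158 221.79059706]
0.026 [232.22319868 221.59299078]
0.03 [232.14029938 221.39409759]
[ 0.37490729 -0.36108175  0.26648255] [-1.57211535e+00  1.30530648e-03 -1.21464166e+00]
```

The hub's bore is at pixel (275.5,243.8), which puts the hub at (0.466,-0.012). The visible gear edge in the top view agrees within 2 mm. The plan is to lean the pen towards -y (tool yaw 0), which keeps the wrist clear of the monitor and is seen square-on by the side camera. I'll hover 70 mm higher first.

>>> move_arm --rows '[-0.01,0,0.008,-0.05,0.035,-0.025,0,0.02,-0.13,0.035,-0.042,0,0.034,-0.22,0.035,-0.06,0,0.049,-0.31,0.035,-0.078,0,0.065,-0.41,0.035,-0.096,0,0.08,-0.51,0.035,-0.114,0,0.095,-0.61,0.035,-0.132,0,0.11,-0.71,0.035,-0.15,0.01,0.125,-0.81,0.035,-0.168,0.02,0.14,-0.91,0.035,-0.184,0.03,0.153,-1.01,0.035,-0.196,0.04,0.164,-1.1,0.035,-0.205,0.05,0.171,-1.17,0.035,-0.209,0.055,0.175,-1.21,0.035,-0.2092,0.0565,0.1751,-1.216,0.035,-0.2092,0.0565,0.1751,-1.216,0.035,-0.2092,0.0565,0.1751,-1.216,0.035,-0.2092,0.0565,0.1751,-1.216,0.035]'

```text
time_s: 14.6
eef_pos: [0.466, -0.1045, 0.2104]
ee_rot: [-1.57, 0.001, -0.0]
contact_force: [-0.7, -0.3, -3.0]
grip_width: 0.0403
```

```bash
cat > tip.py <<'E'
import sys
from m import *
o=arm.get_obs();print(o['time_s'],o['eef_pos'],o['ee_rot'],o['contact_force'],o['joints'].round(2))
b=avg('side',6);np.savez(sys.argv[1]+'.npz',**b);R=Ro.from_euler('xyz',o['ee_rot']).as_matrix()
for th in(35,40,45,50):
    t=np.radians(th);u=-R[:,2]*np.sin(t)-R[:,1]*np.cos(t); print(th,[proj(b,o['eef_pos']+u*k).round(1).tolist() for k in(-.13,-.085,-.045,.041)])
T=proj(b,o['eef_pos']+(-R[:,2]-R[:,1])*.7071*-.09).astype(int);u0,v0=T[0]-50,T[1]-37;print('crop origin',u0,v0,'x8')
cv2.imwrite(f'pics/{sys.argv[1]}.png',cv2.resize(b['img'][v0:v0+75,u0:u0+100],(800,600),interpolation=cv2.INTER_CUBIC)[:,:,::-1])
E
python3 tip.py f1
```

```text
14.6 [ 0.46602817 -0.10446428  0.21038493] [-1.57033501e+00  1.14002391e-03 -1.16789044e-04] [-0.70438454 -0.2623901  -2.98176647] [ 0.44  0.17 -0.39  2.06  0.08  0.93  0.01]
35 [[279.0, 214.4], [283.3, 195.1], [287.1, 177.9], [295.2, 140.9]]
40 [[277.7, 214.2], [282.4, 194.8], [286.6, 177.7], [295.6, 141.2]]
45 [[276.4, 213.6], [281.6, 194.3], [286.2, 177.3], [295.9, 141.6]]
50 [[275.2, 212.5], [280.9, 193.5], [285.8, 176.9], [296.2, 142.2]]
crop origin 231 159 x8
```

View pics/f1.png

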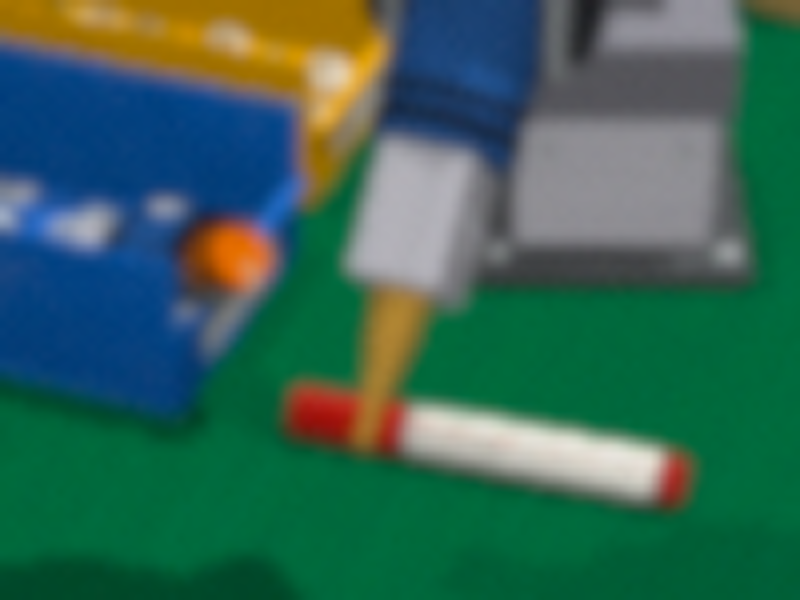

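The tip is at crop (363,450), or pixel (275.9,214.7). The 45° to 47° model predicts (276,213.4), so it agrees to about 1 px (2 mm). The tip is therefore at about (0.466,-0.011,0.120). I'll descend 70 mm.

>>> move_arm --rows '[0,0.005,0,0,0.035,0,0.014,0,0,0.035,0,0.024,0,0,0.035,0,0.034,0,0,0.035,0,0.044,0,0,0.035,0,0.053,0,0,0.035,0,0.06,0,0,0.035,0,0.065,0,0,0.035,0,0.068,0,0,0.035,0,0.07,0,0,0.035,0,0.07,0,0,0.035,0,0.07,0,0,0.035,0,0.07,0,0,0.035,0,0.07,0,0,0.035]'

```text
time_s: 16.3
eef_pos: [0.466, -0.104, 0.1403]
ee_rot: [-1.57, 0.001, 0.001]
contact_force: [-0.4, -0.6, -1.8]
grip_width: 0.0407
```

```bash
python3 tip.py f2; python3 -c "
from m import *
b=dict(np.load('f2.npz'))
for X in ([.4666,-.0113,.03],[.4666,-.0113,.05],[.4666,-.0113,.04]): print(X,proj(b,X))"
```

```text
16.3 [ 0.46598627 -0.10397389  0.14032609] [-1.57022056e+00  1.18429546e-03  1.09077974e-03] [-0.44730385 -0.56074688 -1.78206462] [ 0.41  0.27 -0.38  2.12  0.14  0.77 -0.05]
35 [[278.5, 237.9], [282.6, 219.4], [286.2, 202.9], [294.0, 167.4]]
40 [[277.2, 238.0], [281.7, 219.3], [285.8, 202.8], [294.4, 167.6]]
45 [[276.0, 237.7], [281.0, 219.0], [285.4, 202.6], [294.7, 167.9]]
50 [[274.8, 237.0], [280.3, 218.4], [285.0, 202.2], [295.0, 168.3]]
crop origin 230 184 x8
[0.4666, -0.0113, 0.03] [275.41677001 243.8063385 ]
[0.4666, -0.0113, 0.05] [275.5209782  237.29402167]
[0.4666, -0.0113, 0.04] [275.46858008 240.56855485]
```

View pics/f2.png

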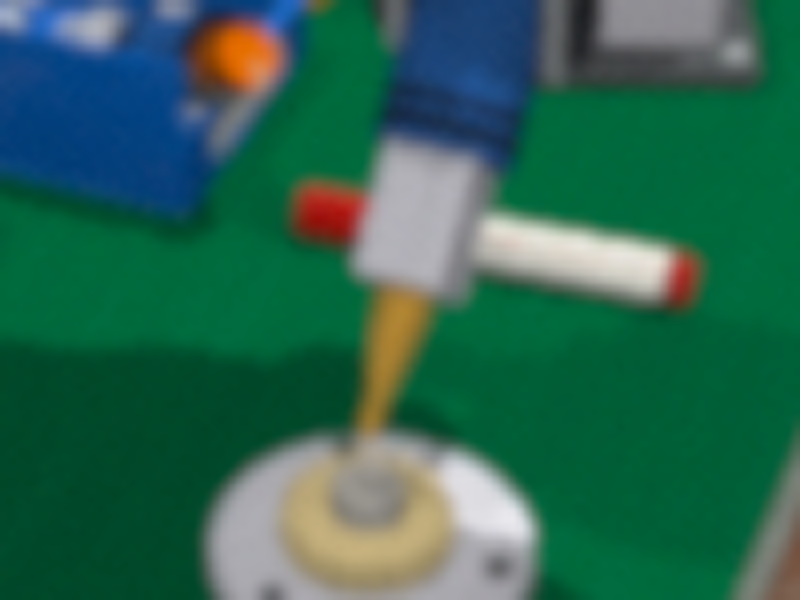

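The tip is at pixel (275.4,238.1), directly above the hub bore at (275.6,244), which works out to about 19 mm over the hub. The gear and marker look undisturbed. I'm handing in.

```bash
python3 -c "
from rig import arm
o=arm.get_obs();print(o['eef_pos'],o['contact_force'],abs(o['joint_velocities']).max(),o['grip_width']);print(arm.hand_in())"
```

```text
[ 0.46590746 -0.10392057  0.14014398] [ 0.54459005 -0.49635796 -3.35038122] 0.0025227130363729496 0.04031025891549707
the job is handed in; nothing more can be done
None
```

The job is handed in. The pen is held still, leaning about 45°, with its nozzle about 2 cm above the middle of the gear hub; the run took about 17 s of the 67 s allowed.

- **Sleeve:** I turned it 1.25 rad clockwise while the pen stood in the holder. The camera puts it at about 1.31 rad against the 1.35 target for 4. Two fits of the line's direction disagreed (0.00 and -0.13 rad, with 4 at -0.10). I judged this as pointing at 4 and did not turn it further.
- **Lean:** The tool can only turn about its vertical axis. I gripped the barrel, drew the pen part-way up and pivoted it in the pads against the hole's edge, then lifted it clear. The side views give 45° to 47°.
- **Nozzle:** In the last side view the tip sits directly over the hub bore, about 18.5 to 20 mm above it. The camera and arm readings differ by about 1 pixel (2 mm), which is within the calibration.
- **State at hand-in:** The arm was at rest with the 60 N grip setting holding the pen. The force reading was about the pen's weight, so nothing was being pressed. The gear and marker looked undisturbed in the last view. The bush and connector were outside it and not rechecked, but the arm did not go near them.

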